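Inspect a swing-top stopper under the loupe

ROBOT

A 7-joint arm with a two-finger parallel gripper is mounted at the origin on the work surface. World frame = base frame: x ahead of the robot, y to its left, z up, the work surface at z = 0. Lengths are in m, angles in degrees, forces in N, time in s.
With the tool pointing down it reaches from about 0.425 to 0.95 m from the base axis. Payload 16.7 kg.
Tool frame: the origin (TCP) lies between the finger pads; the fingertips stand 14 mm ahead of it and the grasp point (between the pads) lies 5 mm behind it; z points along the fingers, y is the line along which they close (so a half turn about z gives the same grasp; the last joint's range is limited). The gripper opens to 94 mm and grips with 3 to 60 N. Pads are 16 mm wide; open, the fingers measure 119 mm over their backs; the gripper's body (75 mm by 177 mm) begins 78 mm behind the grasp point.
Start: joints at [54.517, 24.414, 4.234, 92.017, -1.954, 63.644, -3.845], TCP at [0.306, -0.602, 0.219] pointing down, gripper open.
Joint ranges: [-163.25, 163.25], [-28.42, 122.38], [-70.27, 78.77], [12.13, 141.07], [-58.53, 238.53], [9.26, 117.41], [-156.51, 156.51]. Speed limits (degrees/s): [108.29, 108.29, 136.94, 136.94, 172.46, 172.46, 172.46].

INTERFACE

Orientations are given as [roll, pitch, yaw] about the fixed x, y, z axes, in that order (R = Rz(yaw) Ry(pitch) Rx(roll)).
In Python, from rig import env gives the robot as it stands. The module is installed in compiled form; this text tells all that it offers.
- The arm moves only by the tool apply_moves, never from a script. Its argument "rows" is a list of rows, each a list of 6 numbers: the shift along the tool's x, y, z in units of 250 mm (1.0 is 250 mm), then the turn, a rotation vector about the tool's x, y, z in units of pi/2 rad (1.0 is pi/2 rad). In form: [[dx, dy, dz, wx, wy, wz], ...]. A call has 1 to 12 rows; each row is the pose to reach, as a shift and turn from the pose commanded when the call began, along the tool's axes at that moment; what a row does not reach only later rows make up. A row lasts 1/8 s, in which the tool goes at most 62.5 mm and 10.7 degrees, less where a joint would pass 70% of its speed; a pose out of reach is approached as far as the arm can. A call with a number of a shift or a turn outside -1 to 1 is refused whole. A call with a gripper value outside its range is refused whole. "fingers" is the closure, from -1 (fully open) to 1 (shut), set as the call begins (left out, the last holds). The fingers move at their own pace and stop on an object; the grip force is fixed at half the most. Time passes only in rows, so rows that repeat a pose let the fingers close. It gives the time, the measured TCP pose, the force, the opening and the grip force at its end, in the units of the state.
- env.get_state(): the state, without advancing time (a new reading comes with each control period).
- env.snapshot(name): name is "side" or "top" or "wrist"; returns the picture (384x512x3 uint8, red, green, blue); there is no depth.
- env.camera_params(name): a dict with "fx", "fy", "cx", "cy" (pixels), "world_to_cam" (4x4, takes a point from world to camera coordinates). Camera axes: x right, y down, z forward; pixel columns grow to the right and rows downward; lengths in m; the calibration is good to about 2 mm. The wrist camera is an equidistant fisheye: a pixel r from the principal point sees the ray r / f radians off the axis. A picture is of the moment at which its call begins: read the wrist's pose just before it. camera_params takes no time and is no camera call; for the wrist camera it gives the pose at the moment of the call.
- env.job_done(): hands the job in; it is judged then, once.
The state is a dict: "time": time; "joint_positions": joint angles; "qd": joint speeds; "joint_torque": joint torques, N m; "tcp_pos": TCP position; "tool_rot": TCP orientation; "wrist_force": force on the tool from outside, world axes, zero at the start; "ft_torque": the same for the moment, N m; "width": opening from 0.0 (shut) to 1.0 (fully open); "finger_force": force on a finger pad.
Only numpy, scipy, OpenCV 4.12 (cv2) and the standard library are available. Lean on these libraries where they do the work, as an engineer would, in place of code of your own. Each camera call takes 0.05 s, during which the arm holds its last target. There are 200 camera calls.

TASK

First switch on the inspection lamp by turning its orange knob clockwise until it clicks over, then pick up the loupe and hold it level, with the lens centred above the ceramic stopper and its middle at the height of the red pointer on the stand's post. Finish while still holding the loupe steady there, carried by the gripper alone. Do not shift the stopper, the red pointer, the bottle, the cans or the bottle opener.

Things in the scene. Friction and masses are not known exactly. Their poses are not given: they have to be found in the camera images.
- lamp_knob (a joint): angle of the lamp's knob: 0 = off, grows as the knob turns clockwise seen from above, end stop at 1.2 = on. An over-centre detent (up to 0.08 N m) pushes it back to 0 below 0.6 and on to 1.2 beyond 0.6 (the click); once let go it stays at 0 or at 1.2.
- knob_grip (a point): point on the knob's vertical axis at the height to grip, 55 mm above the table. The orange grip bar lies along this point's x axis: 44 mm long, 14 mm wide, from 39 to 65 mm above the table, on a black disc 46 mm across. z points up; the point turns with the knob.
- lamp: grey lamp housing, fixed. Origin: table height under the knob's axis. x from -55 to +105 mm, 110 mm wide, 28 mm high; an upright light panel 75 mm high stands across its +x end, near face 84 mm from the knob's axis. At knob angle 0 the grip bar lies along this x.
- loupe: reading loupe, blue bar handle, resting level in a wooden cradle, underside 30 mm above the table. Origin: handle's underside at the place to grip (centre of mass 11 mm from here towards the lens). x runs along the handle to the lens, z up. Handle 105 mm long (x -60 to +45 mm), 16 wide, 18 high (z 0 to 18 mm); round lens frame 66 mm across, 12 high, centred at x = +78 mm. About 0.12 kg.
- cradle: dark wooden cradle of the loupe, fixed. Origin: table height under the loupe's origin, x as the loupe's. Base 120 x 60 mm, 6 mm thick; two supports, 10 mm along x, 32 mm wide, 30 mm high, stand at x = -45 and +40 mm, with side cheeks 6 mm higher beside the handle.
- lens (a point): middle of the loupe's lens: in the loupe's frame at x = +78, y = 0, z = +9 mm.
- stand: grey inspection stand, fixed. Origin: table height under the centre of the round black pad on which the stopper stands. Its x axis points from the pad to the upright steel post (12 mm across, 177 mm tall, at x = +78 mm). Base plate x from -50 to +100 mm, 100 mm wide, 12 mm high; pad 68 mm across, top at 16 mm.
- focal_mark (a point): middle of the red pointer collar on the post (24 mm across, 10 mm high, with a finger reaching 22 mm from the post axis towards the pad): its height, between 90 and 140 mm above the table, is the height at which the middle of the lens is to be held. It is held by friction only.
- stopper: white ceramic swing-top stopper with a red seal, standing loose on the pad. 29 mm across, 29 mm tall. Origin: centre of its underside, 16 mm above the table.
- bottle: amber glass swing-top bottle, 74 mm across, 232 mm tall, its stopper off; a bystander. Origin: centre of its underside.
- can_a: crumpled aluminium can, standing, 66 mm across, 90 mm tall; a bystander. Origin: centre of its underside.
- can_b: crushed aluminium can, standing, 66 mm across, 52 mm tall; a bystander. Origin: centre of its underside.
- opener: flat chrome bottle opener lying down, about 122 mm long, 40 mm across its ring, 7 mm thick; a bystander. Origin: its underside, x along its length towards the ring.
There are look-alikes about, which are no part of the job. Of the things that look like the loupe, the smallest one is meant.

How it is judged:
By the outcome, as a careful person would: the job done as asked, in the order asked, and still so for the second after the job is handed in, while the arm keeps its last pose, push and grip.
It also fails if it takes over 54 s, if anything falls off the work surface, if the arm or the gripper's body presses on something with over 40 N, if the wrist force passes 120 N, or if a joint passes its speed limit or range.

## Working session

There is one attempt and no reset: what is moved stays moved. The work goes in short steps, Python scripts to look and compute and a tool call to move; the robot and the scene stay as the last step left them, time stands still between calls to the robot, and variables do not carry over. Pictures are saved under pics/ and viewed, at most 10 in all, crops included, and the job is handed in when it is done.

Besides the shell and the picture viewer there is one more tool, called after ">>>" in YAML: its name, and indented under it one key for each argument. apply_moves: Moves the arm, as the interface text tells. Its arguments: {"type":"object","properties":{"rows":{"type":"array","items":{"type":"array","items":{"type":"number"}}},"fingers":{"type":"number"}},"required":["rows"]}

```bash
mkdir -p pics
python3 - <<'E'
from rig import env
import cv2, json, numpy as np
s=env.get_state(); print(s)
for n in ("top","side","wrist"):
    p=env.camera_params(n); im=env.snapshot(n); cv2.imwrite(f"pics/{n}0.png",im[:,:,::-1])
    print(n,p["fx"],p["fy"],p["cx"],p["cy"]);print(np.round(p["world_to_cam"],3))
    
a=cv2.imread("pics/top0.png")
cv2.imwrite("pics/top0b.png",cv2.resize(a,(800,600),interpolation=cv2.INTER_CUBIC))
E
```

```text
{'time': 0.0, 'joint_positions': array([54.51546214, 24.44909626,  4.23213344, 92.0533277 , -1.95237579,
       63.64550921, -3.84489554]), 'qd': array([-0.02232493, -0.0097025 , -0.00620582,  0.06485251, -0.00681736,
        0.02325328,  0.04890162]), 'joint_torque': array([-6.20012652e-04, -9.35847402e+01,  3.66679162e+00, -4.54186034e+01,
       -4.90026630e-02,  2.03270145e-02,  1.30091585e-04]), 'tcp_pos': array([ 0.30534637, -0.60148859,  0.21877414]), 'tool_rot': array([-1.79924561e+02,  7.12926325e-03,  2.69165223e+01]), 'wrist_force': array([-0.43509457,  0.10096872, -0.9705455 ]), 'ft_torque': array([ 0.03335204,  0.02532855, -0.07431864]), 'finger_force': 0.0, 'width': 1.0019747803202101}
top 371.399139242203 371.399139242203 264.8624393667232 192.3274951419165
[[-0.024 -1.     0.002 -0.053]
 [-0.993  0.023 -0.118  0.578]
 [ 0.118 -0.005 -0.993  0.983]
 [ 0.     0.     0.     1.   ]]
side 349.28963603225424 349.28963603225424 256.6369320333102 188.93937740756
[[-0.815 -0.579 -0.001  0.424]
 [-0.408  0.576 -0.708  0.327]
 [ 0.411 -0.577 -0.706  0.737]
 [ 0.     0.     0.     1.   ]]
wrist 297.3186396354542 297.3186396354542 255.50136822617176 189.79189013786865
[[ 0.453 -0.892 -0.001 -0.674]
 [-0.862 -0.437  0.257 -0.027]
 [-0.23  -0.116 -0.966  0.392]
 [ 0.     0.     0.     1.   ]]
```

View pics/top0b.png

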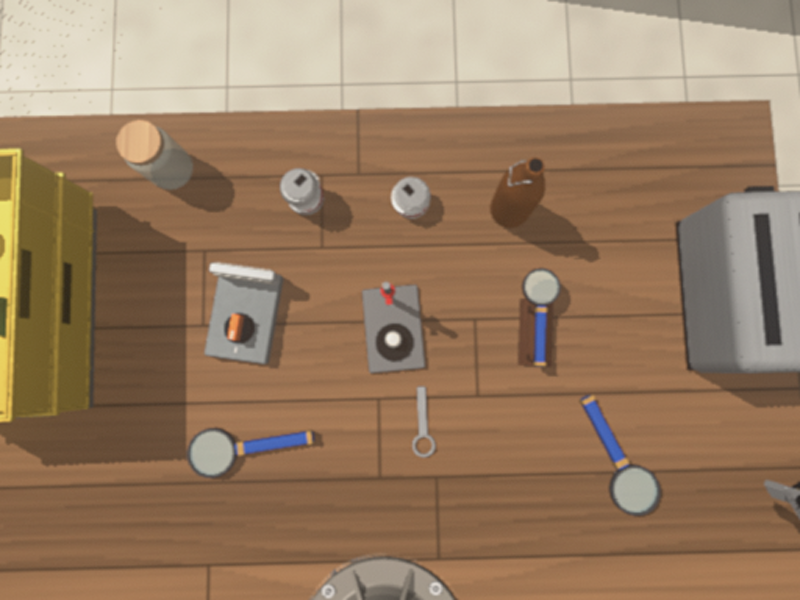

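View pics/side0.png

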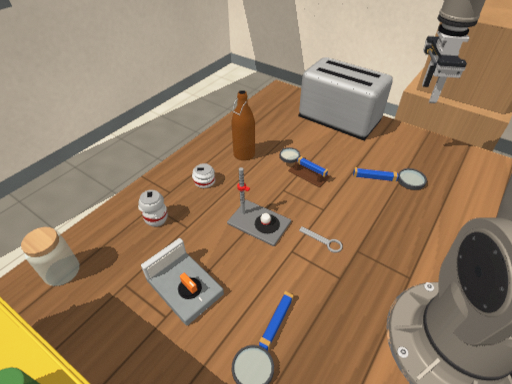

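The top view (800×600 scale) shows three loupe look-alikes: in the cradle (541,320), large at left (250,447) and large at right (615,450). The smallest is the one in the cradle. The knob is at (236,328), the stopper at (393,340) and the red pointer at (388,293).

```bash
cat > h.py <<'E'
from rig import env
import cv2, numpy as np
def ray(n,uv,p=None):
    p=p or env.camera_params(n); W=np.array(p["world_to_cam"]); R,t=W[:3,:3],W[:3,3]
    x=(uv[0]-p["cx"])/p["fx"]; y=(uv[1]-p["cy"])/p["fy"]
    if n=="wrist":
        r=np.hypot(x,y); d=np.array([x/r*np.sin(r),y/r*np.sin(r),np.cos(r)]) if r>0 else np.array([0,0,1.])
    else: d=np.array([x,y,1.])
    d=R.T@d; return -R.T@t, d/np.linalg.norm(d)
def plane(n,uv,z,p=None):
    o,d=ray(n,uv,p); return o+d*(z-o[2])/d[2]
def tri(a,ua,b,ub,pa=None,pb=None):
    o1,d1=ray(a,ua,pa); o2,d2=ray(b,ub,pb)
    k=np.linalg.lstsq(np.c_[d1,-d2],o2-o1,rcond=None)[0]
    p,q=o1+k[0]*d1,o2+k[1]*d2; return (p+q)/2,np.linalg.norm(p-q)
def blobs(im,lo,hi,roi=None,amin=8):
    hsv=cv2.cvtColor(im,cv2.COLOR_BGR2HSV); m=cv2.inRange(hsv,np.array(lo),np.array(hi))
    if roi:
        k=np.zeros_like(m); k[roi[1]:roi[3],roi[0]:roi[2]]=255; m&=k
    cs,_=cv2.findContours(m,cv2.RETR_EXTERNAL,cv2.CHAIN_APPROX_NONE)
    return sorted([c for c in cs if cv2.contourArea(c)>=amin],key=cv2.contourArea,reverse=True)
def axis(c):
    """centre and long-axis end points of a blob's min-area box"""
    b=cv2.boxPoints(cv2.minAreaRect(c)); e=[(b[i]+b[(i+1)%4])/2 for i in range(4)]
    if np.linalg.norm(e[0]-e[2])>np.linalg.norm(e[1]-e[3]): return b.mean(0),e[0],e[2]
    return b.mean(0),e[1],e[3]
E
python3 - <<'E'
from h import *
np.set_printoptions(precision=4,suppress=True)
t=cv2.imread("pics/top0.png"); s=cv2.imread("pics/side0.png")
for nm,lo,hi,z in (("orange",(4,170,150),(16,255,255),.065),("blue",(105,140,80),(130,255,255),.048),("red",(0,190,110),(3,255,255),.1)):
    for n,im in (("top",t),("side",s)):
        for c in blobs(im,lo,hi)[:5]:
            a=axis(c); print(nm,n,cv2.contourArea(c),np.array(a).round(1).tolist(),[plane(n,q,z)[:2].round(4).tolist() for q in a])
hsv=cv2.cvtColor(t,cv2.COLOR_BGR2HSV)
print("pad",[ (cv2.minEnclosingCircle(c),plane("top",cv2.minEnclosingCircle(c)[0],.016)) for c in blobs(t,(0,0,0),(180,255,50),(225,190,290,245),20)])
print("stop",[ (cv2.minEnclosingCircle(c),plane("top",cv2.minEnclosingCircle(c)[0],.045)) for c in blobs(t,(0,0,190),(180,80,255),(235,205,270,230),8)])
print("stand",[ (cv2.minAreaRect(c),[plane("top",q,.012)[:2].round(4).tolist() for q in cv2.boxPoints(cv2.minAreaRect(c))]) for c in blobs(t,(0,0,60),(180,45,150),(225,175,290,245),100)])
print("lamp",[ (cv2.minAreaRect(c),[plane("top",q,.028)[:2].round(4).tolist() for q in cv2.boxPoints(cv2.minAreaRect(c))]) for c in blobs(t,(0,0,60),(180,45,150),(120,160,190,240),100)])
print("lens",[ (cv2.fitEllipse(c)[:2],plane("top",cv2.fitEllipse(c)[0],.042)) for c in blobs(t,(0,0,120),(180,60,255),(325,165,370,205),50)])
out=np.hstack([cv2.resize(t[160:250,125:215],(390,390),interpolation=2),cv2.resize(t[165:245,320:400],(390,390),interpolation=2)])
cv2.imwrite("pics/crop.png",out)
E
```

```text
orange side 143.0 [[187.8000030517578, 282.79998779296875], [180.5, 275.5], [195.0, 290.0]] [[0.5304, 0.2468], [0.5561, 0.2429], [0.5055, 0.2505]]
blue top 217.0 [[386.3999938964844, 275.79998779296875], [377.1000061035156, 258.3999938964844], [395.70001220703125, 293.20001220703125]] [[0.346, -0.3812], [0.3917, -0.3595], [0.3007, -0.4028]]
blue top 196.5 [[175.60000610351562, 282.8999938964844], [194.60000610351562, 279.70001220703125], [156.6999969482422, 286.1000061035156]] [[0.341, 0.173], [0.348, 0.1233], [0.3341, 0.2227]]
blue top 114.5 [[345.5, 215.5], [345.5, 201.0], [345.5, 230.0]] [[0.5072, -0.2814], [0.5462, -0.2833], [0.4685, -0.2795]]
blue side 411.0 [[277.20001220703125, 317.6000061035156], [287.79998779296875, 296.3999938964844], [266.6000061035156, 338.79998779296875]] [[0.3309, 0.1924], [0.3381, 0.1389], [0.3243, 0.2414]]
blue side 238.0 [[375.1000061035156, 174.1999969482422], [357.20001220703125, 172.1999969482422], [393.0, 176.3000030517578]] [[0.3341, -0.3474], [0.3813, -0.3251], [0.2874, -0.3694]]
blue side 129.5 [[311.79998779296875, 165.89999389648438], [300.3
[... 555 characters left out ...]
-0.0275,  0.045 ]))]
stand [(((251.27279663085938, 210.04656982421875), (52.91948699951172, 35.392940521240234), 84.42780303955078), [[0.6008, 0.0274], [0.6082, -0.0716], [0.461, -0.0822], [0.4538, 0.0151]])]
lamp [(((155.91107177734375, 200.83726501464844), (40.31819152832031, 59.49251174926758), 10.007980346679688), [[0.4916, 0.3002], [0.653, 0.2747], [0.6308, 0.1645], [0.4701, 0.1921]]), (((156.90931701660156, 210.84458923339844), (17.458240509033203, 21.53013038635254), 14.743562698364258), [[0.5114, 0.2602], [0.5682, 0.2459], [0.5548, 0.1995], [0.4982, 0.214]])]
lens [(((346.012939453125, 183.00062561035156), (20.21224594116211, 21.223020553588867)), array([ 0.596 , -0.2885,  0.042 ]))]
```

View pics/crop.png

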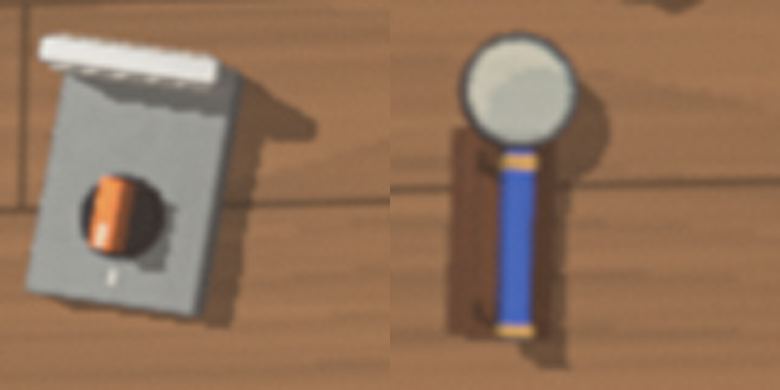

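The close crop confirms the orange bar on the black disc at left (110,213) and the small loupe in its cradle at right, with its handle vertical and its lens at (518,90). Next I plan the moves above the knob.

```bash
cat >> h.py <<'E'
from scipy.spatial.transform import Rotation as Ro
def down(yaw): return Ro.from_euler("xyz",[180,0,yaw],degrees=True)
def plan(wps):
    """wps: list of (x,y,z,yaw); prints the row for each from the one before, starting at the measured pose"""
    s=env.get_state(); p=np.array(s["tcp_pos"]); R=Ro.from_euler("xyz",s["tool_rot"],degrees=True)
    for w in wps:
        T=down(w[3]); d=R.inv().apply(np.array(w[:3])-p)/.25; r=(R.inv()*T).as_rotvec()/(np.pi/2)
        print(np.r_[d,r].round(3).tolist()); p=np.array(w[:3]); R=T
E
python3 - <<'E'
from h import *
a=np.array([.305,-.602,.219,26.9]);b=np.array([.50,.235,.22,170])
plan([a+(b-a)*k/4 for k in (1,2,3,4)])
E
```

```text
[0.551, -0.657, -0.001, -0.001, -0.0, -0.397]
[0.833, -0.211, -0.001, -0.0, 0.0, -0.397]
[0.799, 0.316, -0.001, 0.0, 0.0, -0.398]
[0.464, 0.724, -0.001, 0.0, 0.0, -0.398]
```

>>> apply_moves:
  rows:
    - [0.55,-0.66,0,0,0,-0.4]
    - [0.55,-0.66,0,0,0,-0.4]
    - [0.55,-0.66,0,0,0,-0.4]
    - [0.55,-0.66,0,0,0,-0.4]
  fingers: -1

```text
time: 0.65
tcp_pos: [0.3541, -0.3895, 0.2196]
tool_rot: [-180.0, -0.0, 63.3]
wrist_force: [-0.8, -0.4, 0.2]
width: 0.998
finger_force: 0.0
```

>>> apply_moves:
  rows:
    - [0.83,-0.21,0,0,0,-0.4]
    - [0.83,-0.21,0,0,0,-0.4]
    - [0.83,-0.21,0,0,0,-0.4]
    - [0.83,-0.21,0,0,0,-0.4]

```text
time: 1.15
tcp_pos: [0.4018, -0.1815, 0.2197]
tool_rot: [180.0, 0.0, 99.2]
wrist_force: [-0.5, -1.8, 0.6]
width: 0.999
finger_force: 0.0
```

>>> apply_moves:
  rows:
    - [0.8,0.32,0,0,0,-0.4]
    - [0.8,0.32,0,0,0,-0.4]
    - [0.8,0.32,0,0,0,-0.4]
    - [0.8,0.32,0,0,0,-0.4]

```text
time: 1.65
tcp_pos: [0.45, 0.0284, 0.2197]
tool_rot: [180.0, -0.0, 135.2]
wrist_force: [0.5, -1.5, -0.9]
width: 1.0
finger_force: 0.0
```

>>> apply_moves:
  rows:
    - [0.46,0.72,0,0,0,-0.4]
    - [0.46,0.72,0,0,0,-0.4]
    - [0.46,0.72,0,0,0,-0.4]
    - [0.46,0.72,0,0,0,-0.4]
    - [0.46,0.72,0,0,0,-0.4]

```text
time: 2.28
tcp_pos: [0.496, 0.2355, 0.2188]
tool_rot: [180.0, -0.1, 170.9]
wrist_force: [0.4, -1.0, -0.3]
width: 0.998
finger_force: 0.0
```

Run:
```python
from h import *
s=env.get_state(); print(s["time"],s["tcp_pos"],s["tool_rot"],s["joint_positions"].round(1))
p=env.camera_params("wrist"); im=env.snapshot("wrist")[:,:,::-1].copy(); cv2.imwrite("pics/w1.png",im)
for c in blobs(im,(4,170,120),(16,255,255))[:3]:
    a=axis(c); print(cv2.contourArea(c),np.array(a).round(1).tolist(),[plane("wrist",q,.065,p)[:2].round(4).tolist() for q in a])
for c in blobs(im,(0,0,0),(180,255,45),None,100)[:4]:
    u=c.reshape(-1,2).mean(0);print("dark",cv2.contourArea(c),u,plane("wrist",u,.039,p)[:2])
```

```text
2.275 [0.49602159 0.2355181  0.21882799] [ 1.79968009e+02 -8.32488700e-02  1.70906887e+02] [  5.1  17.8 -44.6 106.1  14.   61.7  36.1]
417.5 [[265.5, 211.5], [265.5, 192.0], [265.5, 231.0]] [[0.5333, 0.2411], [0.5106, 0.2445], [0.5572, 0.2375]]
dark 24133.5 [225.84089323 340.00348918] [0.74383025 0.14917241]
dark 4583.0 [430.62021858 291.98360656] [0.72541926 0.483968  ]
dark 937.5 [343.36363636 254.58041958] [0.62058948 0.335072  ]
dark 886.5 [167.91503268 253.90196078] [0.58231624 0.10263735]
```

View pics/w1.png

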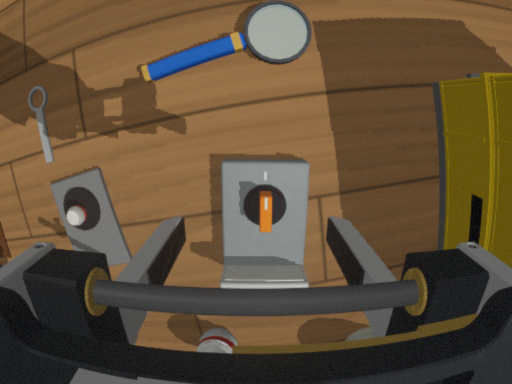

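The wrist view shows the orange bar at (265,211), already in line with the tool, and the black disc centred at about (265,206). The lamp's panel is at the bottom.

Run:
```python
from h import *
p=env.camera_params("wrist"); im=cv2.imread("pics/w1.png")
hsv=cv2.cvtColor(im,cv2.COLOR_BGR2HSV)
m=(((hsv[...,2]<70)|((hsv[...,0]<20)&(hsv[...,1]>150)))*255).astype(np.uint8); k=np.zeros_like(m); k[178:240,235:295]=255; m&=k
cs=sorted(cv2.findContours(m,cv2.RETR_EXTERNAL,cv2.CHAIN_APPROX_NONE)[0],key=cv2.contourArea)
b=cv2.boundingRect(cs[-1]); print(b)
l=plane("wrist",(b[0],206),.039,p);r=plane("wrist",(b[0]+b[2],206),.039,p);t=plane("wrist",(265,b[1]),.039,p);bo=plane("wrist",(265,b[1]+b[3]),.039,p)
print(l,r,(l+r)/2,t,bo,(t+bo)/2)
bar=plane("wrist",(265.5,211),.065,p);print(bar)
plan([(.5345,.2405,.13,171),(.5345,.2405,.058,171)])
```

```text
(243, 185, 43, 47)
[0.5307928  0.21261223 0.039     ] [0.53930326 0.26469669 0.039     ] [0.53504803 0.23865446 0.039     ] [0.50893109 0.24323583 0.039     ] [0.56925179 0.23401127 0.039     ] [0.53909144 0.23862355 0.039     ]
[0.53267933 0.23938679 0.065     ]
[-0.148, 0.051, 0.355, -0.0, -0.001, -0.003]
[-0.0, -0.0, 0.288, 0.0, 0.0, 0.0]
```

>>> apply_moves:
  rows:
    - [-0.15,0.047,0.2,0,0,0]
    - [-0.15,0.047,0.355,0,0,0]
    - [-0.15,0.047,0.5,0,0,0]
    - [-0.15,0.047,0.643,0,0,0]
    - [-0.15,0.047,0.643,0,0,0]
    - [-0.15,0.047,0.643,0,0,0]

```text
time: 3.08
tcp_pos: [0.5352, 0.2396, 0.06]
tool_rot: [180.0, 0.1, 170.8]
wrist_force: [-0.2, 0.5, -0.4]
width: 0.997
finger_force: 0.0
```

>>> apply_moves:
  rows:
    - [0,0,0,0,0,0]
    - [0,0,0,0,0,0]
    - [0,0,0,0,0,0]
    - [0,0,0,0,0,0]
    - [0,0,0,0,0,0]
    - [0,0,0,0,0,0]
    - [0,0,0,0,0,0]
    - [0,0,0,0,0,0]
  fingers: 1

```text
time: 4.08
tcp_pos: [0.5344, 0.2404, 0.0588]
tool_rot: [180.0, -0.0, 170.9]
wrist_force: [-0.3, 0.4, -1.4]
width: 0.185
finger_force: 0.0
```

>>> apply_moves:
  rows:
    - [0,0,0,0,0,0]
    - [0,0,0,0,0,0]
    - [0,0,0,0,0,0]
    - [0,0,0,0,0,0]

```text
time: 4.58
tcp_pos: [0.5345, 0.241, 0.0588]
tool_rot: [179.9, 0.0, 170.9]
wrist_force: [1.1, 4.7, -2.5]
width: 0.148
finger_force: 30.0
```

>>> apply_moves:
  rows:
    - [0,0.003,0,0,0,0.08]
    - [0,0.003,0,0,0,0.16]
    - [0,0.003,0,0,0,0.24]
    - [0,0.003,0,0,0,0.32]
    - [0,0.003,0,0,0,0.4]
    - [0,0.003,0,0,0,0.48]
    - [0,0.003,0,0,0,0.56]
    - [0,0.003,0,0,0,0.64]
    - [0,0.003,0,0,0,0.7]
    - [0,0.003,0,0,0,0.75]
    - [0,0.003,0,0,0,0.77]
    - [0,0.003,0,0,0,0.77]

```text
time: 6.08
tcp_pos: [0.5361, 0.2428, 0.0589]
tool_rot: [179.8, -0.1, 101.6]
wrist_force: [12.8, 10.3, -16.2]
width: 0.144
finger_force: 30.0
```

Run:
```python
from h import *
s=env.get_state(); print(s["wrist_force"],s["ft_torque"],s["tool_rot"],s["tcp_pos"])
im=env.snapshot("top")[:,:,::-1]; cv2.imwrite("pics/t2.png",cv2.resize(im[150:260,110:260],(600,440),interpolation=2))
```

```text
[ 12.75920731  10.28787393 -16.16678653] [ 2.53553109 -3.01279924  0.00527098] [ 1.79788106e+02 -1.30984276e-01  1.01623831e+02] [0.53613035 0.24279076 0.05890933]
```

>>> apply_moves:
  rows:
    - [0,0,0,0,0,0]
    - [0,0,0,0,0,0]
    - [0,0,0,0,0,0]
    - [0,0,0,0,0,0]
    - [0,0,0,0,0,0]
  fingers: -1

```text
time: 6.75
tcp_pos: [0.5345, 0.241, 0.0588]
tool_rot: [-180.0, 0.0, 101.6]
wrist_force: [0.5, -0.2, 0.6]
width: 0.644
finger_force: 0.0
```

>>> apply_moves:
  rows:
    - [0,0,-0.1,0,0,0]
    - [0,0,-0.25,0,0,0]
    - [0,0,-0.45,0,0,0]
    - [0,0,-0.65,0,0,0]
    - [0,0,-0.65,0,0,0]

```text
time: 7.38
tcp_pos: [0.5361, 0.2421, 0.2252]
tool_rot: [179.6, -0.1, 101.6]
wrist_force: [-0.6, 0.1, -0.9]
width: 0.998
finger_force: 0.0
```

Run:
```python
from h import *
s=env.get_state(); print(s["time"],s["tcp_pos"],s["tool_rot"],s["wrist_force"],s["joint_positions"].round(1))
p=env.camera_params("wrist"); im=env.snapshot("wrist")[:,:,::-1].copy(); cv2.imwrite("pics/w2.png",im)
for c in blobs(im,(4,170,120),(16,255,255),(150,100,400,300))[:3]:
    a=axis(c); w=[plane("wrist",q,.065,p)[:2] for q in a]; d=w[1]-w[2]; print(cv2.contourArea(c),np.array(a).round(1).tolist(),np.round(w,4).tolist(),np.degrees(np.arctan2(d[1],d[0])))
plan([(.45,0.03,.219,50),(.46,-.15,.219,20),(.46,-.28,.219,-3)])
```

```text
7.375 [0.53609018 0.24205239 0.22518192] [ 1.79647374e+02 -7.07832836e-02  1.01605725e+02] [-0.59211947  0.05344281 -0.88276567] [-10.3  17.7 -24.9 102.1   8.4  61.7 -26.5]
432.5 [[255.0, 178.5], [255.0, 159.0], [255.0, 198.0]] [[0.5363, 0.2431], [0.5318, 0.2648], [0.5408, 0.2206]] 101.57305861673261
[-0.76, -0.504, 0.013, 0.002, -0.001, 0.573]
[-0.526, 0.493, 0.0, 0.0, -0.0, 0.333]
[-0.178, 0.489, 0.0, -0.0, -0.0, 0.256]
```

View pics/w2.png

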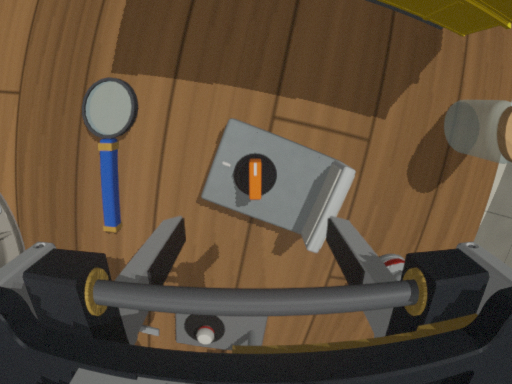

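The wrist view shows the knob bar at (255,178), turned about 69° to the end stop, and it stayed there after release, so the lamp is on. Next is the loupe.

>>> apply_moves:
  rows:
    - [-0.76,-0.5,0,0,0,0.57]
    - [-0.76,-0.5,0,0,0,0.57]
    - [-0.76,-0.5,0,0,0,0.57]
    - [-0.76,-0.5,0,0,0,0.57]
    - [-0.76,-0.5,0,0,0,0.57]
    - [-0.76,-0.5,0,0,0,0.57]

```text
time: 8.18
tcp_pos: [0.4497, 0.0295, 0.2203]
tool_rot: [-179.9, 0.1, 50.3]
wrist_force: [0.4, -0.1, 0.1]
width: 1.001
finger_force: 0.0
```

>>> apply_moves:
  rows:
    - [-0.52,0.5,0,0,0,0.33]
    - [-0.52,0.5,0,0,0,0.33]
    - [-0.52,0.5,0,0,0,0.33]
    - [-0.52,0.5,0,0,0,0.33]

```text
time: 8.68
tcp_pos: [0.4631, -0.1533, 0.2202]
tool_rot: [-180.0, 0.1, 20.5]
wrist_force: [-0.5, 0.6, 0.8]
width: 1.0
finger_force: 0.0
```

Run:
```python
from h import *
s=env.get_state(); print(s["time"],s["tcp_pos"],s["tool_rot"])
plan([(.515,-.284,.22,-3)])
```

```text
8.675 [ 0.46309125 -0.15333072  0.2202334 ] [-1.79992344e+02  9.63509052e-02  2.04611234e+01]
[0.012, 0.562, 0.001, 0.0, 0.001, 0.261]
```

>>> apply_moves:
  rows:
    - [0.01,0.56,0,0,0,0.26]
    - [0.01,0.56,0,0,0,0.26]
    - [0.01,0.56,0,0,0,0.26]
    - [0.01,0.56,0,0,0,0.26]
    - [0.01,0.56,0,0,0,0.26]

```text
time: 9.3
tcp_pos: [0.5151, -0.2782, 0.2209]
tool_rot: [-179.9, 0.0, -2.5]
wrist_force: [0.0, 1.5, -0.5]
width: 1.002
finger_force: 0.0
```

Run:
```python
from h import *
s=env.get_state(); print(s["time"],s["tcp_pos"],s["tool_rot"],s["joint_positions"].round(1))
p=env.camera_params("wrist"); im=env.snapshot("wrist")[:,:,::-1].copy(); cv2.imwrite("pics/w3.png",im)
for c in blobs(im,(105,140,60),(130,255,255))[:3]:
    a=axis(c); w=[plane("wrist",q,.048,p)[:2] for q in a]; d=w[1]-w[2]; print(cv2.contourArea(c),np.array(a).round(1).tolist(),np.round(w,4).tolist(),np.degrees(np.arctan2(d[1],d[0])))
```

```text
9.3 [ 0.51512243 -0.2781521   0.22085967] [-1.79946635e+02  3.92058639e-02 -2.51560989e+00] [ 18.4  16.    4.5 103.8  -1.5  60.2 -69.1]
814.0 [[259.20001220703125, 181.60000610351562], [260.5, 147.10000610351562], [257.79998779296875, 216.1999969482422]] [[0.509, -0.2821], [0.5497, -0.2853], [0.466, -0.2787]] -4.537483334408219
377.5 [[330.70001220703125, 271.8999938964844], [323.0, 256.5], [338.3999938964844, 287.29998779296875]] [[0.3808, -0.3733], [0.4055, -0.3613], [0.3541, -0.3863]] 25.912872815781615
41.5 [[318.79998779296875, 248.1999969482422], [323.29998779296875, 245.60000610351562], [314.29998779296875, 250.8000030517578]] [[0.4182, -0.3552], [0.4215, -0.3611], [0.4149, -0.3494]] -60.62880702149271
```

View pics/w3.png

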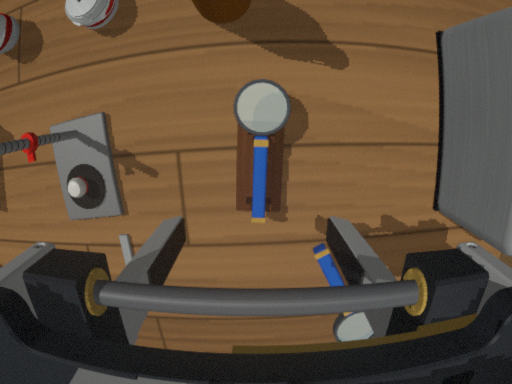

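The wrist view shows the small loupe's handle at (259,181) with its lens at (262,107). The red pointer is at (30,145) and the stopper at (77,187).

Run:
```python
from h import *
p=env.camera_params("wrist"); im=cv2.imread("pics/w3.png")
L=[plane("wrist",q,.048,p)[:2] for q in ((262,80),(262,134.5),(234.5,107),(290,107))]
print(np.round(L,4).tolist()); l=(L[2]+L[3])/2
print("gold ends",plane("wrist",(259,221),.048,p)[:2],plane("wrist",(261,137),.048,p)[:2])
m=np.array([.5085,-.282]); d=l-m; print(l,np.degrees(np.arctan2(d[1],d[0])),np.linalg.norm(d))
print("frame centre along", (L[0]+L[1])/2)
# pointer: triangulate with the side view, and with top
t=cv2.imread("pics/top0.png"); s=cv2.imread("pics/side0.png")
r1=blobs(t,(0,150,110),(4,255,255),(235,170,265,205),3)+blobs(t,(172,120,100),(180,255,255),(235,170,265,205),3); r2=blobs(s,(0,150,110),(4,255,255),(225,170,262,205),5); r3=blobs(im,(0,150,90),(4,255,255),(0,120,60,175),5)
c=lambda B:cv2.boundingRect(np.vstack(B))
print(c(r1) if r1 else 0,c(r2),c(r3))
f=lambda b:(b[0]+b[2]/2-.5,b[1]+b[3]/2-.5)
if r1: print(tri("top",f(c(r1)),"side",f(c(r2))))
print(tri("wrist",f(c(r3)),"side",f(c(r2)),p))
for n,I,roi,q in (("top",t,(235,205,270,230),None),("wrist",im,(62,172,92,202),p),("side",s,(255,205,280,228),None)):
    b=blobs(I,(0,0,165),(180,80,255),roi,5); u=cv2.minEnclosingCircle(b[0])[0]; print(n,u,[plane(n,u,z,q).round(4).tolist() for z in (.03,.045)])
```

```text
[[0.6265, -0.2905], [0.5641, -0.2878], [0.5971, -0.2581], [0.5946, -0.3209]]
gold ends [ 0.45974702 -0.28004899] [ 0.5612959  -0.28658072]
[ 0.59582035 -0.28952928] -4.928192051927802 0.08764436085635423
frame centre along [ 0.5953269  -0.28918118]
(244, 183, 8, 12) (237, 183, 13, 8) (21, 133, 17, 29)
(array([ 0.57803672, -0.02229135,  0.11835032]), np.float64(0.0021291061046453444))
(array([ 0.57967909, -0.02316001,  0.11676322]), np.float64(0.0006672781227667935))
top (250.8157958984375, 216.63157653808594) [[0.5111, -0.0268, 0.03], [0.5103, -0.0273, 0.045]]
wrist (73.0, 188.5) [[0.5081, -0.0172, 0.03], [0.5115, -0.0283, 0.045]]
side (264.6206970214844, 217.46551513671875) [[0.5155, -0.0305, 0.03], [0.5084, -0.0199, 0.045]]
```

Run:
```python
from h import *
print(env.get_state()["tcp_pos"])
plan([(.5177,-.284,.034,-4)])
```

```text
[ 0.51514554 -0.27827893  0.22114638]
[0.011, 0.023, 0.749, -0.0, 0.0, 0.016]
```

>>> apply_moves:
  rows:
    - [0.01,0.022,0.2,0,0,0.016]
    - [0.01,0.022,0.4,0,0,0.016]
    - [0.01,0.022,0.55,0,0,0.016]
    - [0.01,0.022,0.66,0,0,0.016]
    - [0.01,0.022,0.72,0,0,0.016]
    - [0.01,0.022,0.75,0,0,0.016]
    - [0.01,0.022,0.75,0,0,0.016]
    - [0.01,0.022,0.75,0,0,0.016]

```text
time: 10.35
tcp_pos: [0.5179, -0.286, 0.0347]
tool_rot: [180.0, -0.1, -4.2]
wrist_force: [-0.5, 0.9, -0.0]
width: 1.003
finger_force: 0.0
```

Run:
```python
from h import *
s=env.get_state(); print(s["time"],s["tcp_pos"],s["tool_rot"],s["wrist_force"])
p=env.camera_params("wrist"); im=env.snapshot("wrist")[:,:,::-1].copy(); cv2.imwrite("pics/w4.png",im)
for c in blobs(im,(105,140,60),(130,255,255),(200,80,320,260))[:1]:
    a=axis(c); w=[plane("wrist",q,.048,p)[:2] for q in a]; d=w[1]-w[2]; print(cv2.contourArea(c),np.array(a).round(1).tolist(),np.round(w,4).tolist(),np.degrees(np.arctan2(d[1],d[0])))
```

```text
10.35 [ 0.5178976  -0.28599814  0.0346681 ] [ 1.79980611e+02 -7.35368269e-02 -4.21833933e+00] [-0.47056784  0.93957485 -0.01739743]
1730.5 [[249.5, 226.5], [249.5, 194.0], [249.5, 259.0]] [[0.5308, -0.2835], [0.5495, -0.285], [0.5105, -0.2819]] -4.6134615945908
```

>>> apply_moves:
  rows:
    - [0,-0.011,0,0,0,0]
    - [0,-0.011,0,0,0,0]
    - [0,-0.011,0,0,0,0]
    - [0,-0.011,0,0,0,0]
    - [0,-0.011,0,0,0,0]
    - [0,-0.011,0,0,0,0]
    - [0,-0.011,0,0,0,0]
    - [0,-0.011,0,0,0,0]
    - [0,-0.011,0,0,0,0]
    - [0,-0.011,0,0,0,0]
    - [0,-0.011,0,0,0,0]
    - [0,-0.011,0,0,0,0]
  fingers: 1

```text
time: 11.9
tcp_pos: [0.5176, -0.2831, 0.0337]
tool_rot: [-180.0, 0.0, -4.2]
wrist_force: [0.1, 0.1, -0.3]
width: 0.168
finger_force: 30.0
```

>>> apply_moves:
  rows:
    - [0,0,-0.06,0,0,0]
    - [0,0,-0.16,0,0,0]
    - [0,0,-0.3,0,0,0]
    - [0,0,-0.45,0,0,0]
    - [0,0,-0.45,0,0,0]
    - [0,0,-0.45,0,0,0]

```text
time: 12.65
tcp_pos: [0.5173, -0.2829, 0.1463]
tool_rot: [-180.0, -0.0, -4.2]
wrist_force: [0.3, -0.0, -2.1]
width: 0.167
finger_force: 30.0
```

Run:
```python
from h import *
s=env.get_state(); print(s["time"],s["tcp_pos"],s["tool_rot"],s["wrist_force"],s["width"],s["joint_positions"].round(1))
plan([(.51,-.22,.142,40),(.511,-.205,.1417,90)])
```

```text
12.65 [ 0.51731556 -0.28289595  0.1463184 ] [-1.79992843e+02 -1.71289018e-03 -4.22263910e+00] [ 0.33090292 -0.00540668 -2.07521407] 0.16668425056833566 [ 18.7  20.9   4.6 107.4  -2.1  51.8 -69.9]
[-0.048, -0.249, 0.017, -0.0, -0.0, -0.491]
[0.042, -0.043, 0.001, -0.0, 0.0, -0.556]
```

>>> apply_moves:
  rows:
    - [-0.01,-0.05,0,0,0,-0.08]
    - [-0.02,-0.1,0.01,0,0,-0.17]
    - [-0.03,-0.15,0.01,0,0,-0.26]
    - [-0.04,-0.2,0.015,0,0,-0.34]
    - [-0.045,-0.23,0.017,0,0,-0.42]
    - [-0.048,-0.25,0.017,0,0,-0.49]
    - [-0.048,-0.25,0.017,0,0,-0.49]

```text
time: 13.52
tcp_pos: [0.5096, -0.2194, 0.1411]
tool_rot: [-179.9, 0.0, 39.9]
wrist_force: [0.3, 0.3, -2.3]
width: 0.169
finger_force: 30.0
```

>>> apply_moves:
  rows:
    - [0.01,-0.01,0,0,0,-0.08]
    - [0.02,-0.02,0,0,0,-0.17]
    - [0.03,-0.03,0,0,0,-0.26]
    - [0.04,-0.04,0,0,0,-0.35]
    - [0.04,-0.04,0,0,0,-0.44]
    - [0.04,-0.04,0,0,0,-0.51]
    - [0.04,-0.04,0,0,0,-0.556]
    - [0.04,-0.04,0,0,0,-0.556]
    - [0.04,-0.04,0,0,0,-0.556]

```text
time: 14.65
tcp_pos: [0.5113, -0.2059, 0.1417]
tool_rot: [-180.0, -0.0, 89.7]
wrist_force: [-0.7, -0.1, -1.9]
width: 0.165
finger_force: 30.0
```

Run:
```python
from h import *
s=env.get_state(); print(s["time"],s["tcp_pos"],s["tool_rot"],s["wrist_force"],s["width"])
p=env.camera_params("wrist"); im=env.snapshot("wrist")[:,:,::-1].copy(); cv2.imwrite("pics/w5.png",im)
sd=env.snapshot("side")[:,:,::-1].copy(); cv2.imwrite("pics/s5.png",sd)
cv2.imwrite("pics/v5.png",np.hstack([cv2.resize(im[20:260,60:460],(500,300)),cv2.resize(sd[110:260,210:360],(300,300))]))
```

```text
14.65 [ 0.51129501 -0.20590658  0.14168262] [-1.79969890e+02 -1.21296304e-02  8.97335150e+01] [-0.68609281 -0.06622352 -1.87483037] 0.16521762487131508
```

View pics/v5.png

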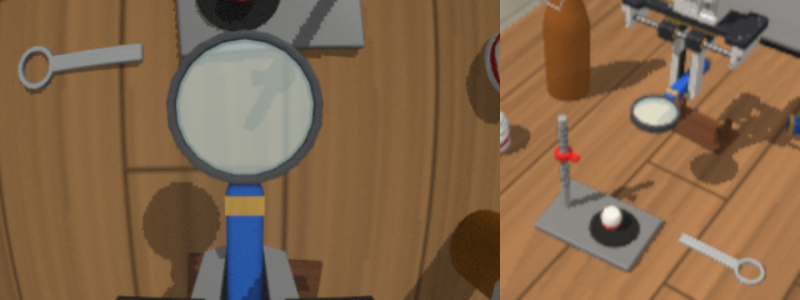

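The loupe is held level with its lens ahead of the gripper. In the side crop the pointer is at (567,155) and the stopper at (612,215). Now I measure the lens offset.

```bash
cat >> h.py <<'E'
def lens(im,roi):
    """centre of the pale glass ellipse"""
    b=blobs(im,(20,0,110),(110,75,255),roi,200); return cv2.fitEllipse(cv2.convexHull(b[0]))
E
python3 - <<'E'
from h import *
p=env.camera_params("wrist"); im=cv2.imread("pics/w5.png"); sd=cv2.imread("pics/s5.png"); t=cv2.imread("pics/top0.png"); s0=cv2.imread("pics/side0.png")
e=lens(im,(185,40,325,170)); es=lens(sd,(270,150,306,178)); print(e,es)
for z in (.142,.147,.151): print(z,plane("wrist",e[0],z,p), plane("side",es[0],z))
print(tri("wrist",e[0],"side",es[0],p))
b=blobs(im,(105,140,60),(130,255,255),(200,150,320,260))[0]; a=axis(b); w=[plane("wrist",q,.151,p)[:2] for q in a]; d=w[1]-w[2]; print(np.degrees(np.arctan2(*d[::-1])),np.round(w,4).tolist())
u=cv2.minEnclosingCircle(blobs(t,(0,0,165),(180,80,255),(235,205,270,230),5)[0])[0]
v=cv2.minEnclosingCircle(blobs(s0,(0,0,165),(180,80,255),(255,205,280,228),5)[0])[0]
print("stopper tri",u,v,tri("top",u,"side",v))
# pad in top view: dark, around stopper
for th in (60,70,80):
  for c in blobs(t,(0,0,0),(180,255,th),(228,195,280,240),60)[:1]: q=cv2.boundingRect(c); uu=(q[0]+q[2]/2-.5,q[1]+q[3]/2-.5); print("pad",q,plane("top",uu,.016))
E
```

```text
((255.3651580810547, 105.44725799560547), (107.85881042480469, 109.18782806396484), 88.09622955322266) ((287.16107177734375, 165.32606506347656), (14.379459381103516, 22.22603416442871), 94.55935668945312)
0.142 [ 0.5116092  -0.12724034  0.142     ] [ 0.51664738 -0.13491122  0.142     ]
0.147 [ 0.5116138  -0.12735689  0.147     ] [ 0.51385713 -0.12984728  0.147     ]
0.151 [ 0.51161748 -0.12745013  0.151     ] [ 0.51162492 -0.12579614  0.151     ]
(array([ 0.51196476, -0.12723321,  0.14976261]), np.float64(0.0007918368135017233))
89.76680468632286 [[0.5112, -0.1944], [0.5112, -0.1749], [0.5111, -0.2157]]
stopper tri (250.8157958984375, 216.63157653808594) (264.6206970214844, 217.46551513671875) (array([ 0.51161678, -0.02653232,  0.03627764]), np.float64(0.0020288307925098075))
pad (242, 208, 22, 22) [ 0.5065592  -0.03089326  0.016     ]
pad (241, 208, 23, 23) [ 0.50521161 -0.0294845   0.016     ]
```

Run:
```python
from h import *
p=env.camera_params("wrist"); im=cv2.imread("pics/w5.png")
cv2.imwrite("pics/c6.png",cv2.resize(im[0:90,170:350],(720,360),interpolation=2))
t=cv2.imread("pics/top0.png"); s0=cv2.imread("pics/side0.png")
for c in blobs(im,(0,0,150),(180,70,255),(200,0,300,45),15)[:4]:
    u=cv2.minEnclosingCircle(c); print(u,cv2.contourArea(c),cv2.boundingRect(c),plane("wrist",u[0],.04,p))
for c in blobs(im,(0,0,0),(180,255,55),(190,0,310,60),50)[:3]:
    print("dark",cv2.boundingRect(c))
```

```text
((254.0, 2.5), 12.257750511169434) 228.5 (242, 0, 25, 13) [ 0.51061979 -0.02714298  0.04      ]
dark (217, 0, 67, 45)
```

View pics/c6.png

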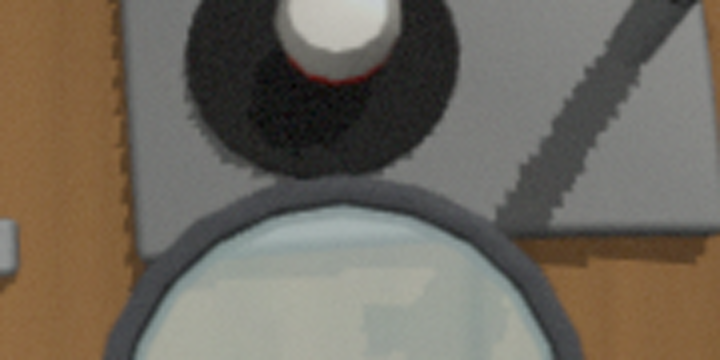

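The crop shows the stopper at columns 275–402 of the crop, which puts its image column at about 254.6. Its red seal's near edge is at image row 20.

Run:
```python
from h import *
p=env.camera_params("wrist")
print([plane("wrist",(254.6,20.3),z,p).round(4).tolist() for z in (.018,.022)])
print("pad x",plane("wrist",(216.5,15),.016,p),plane("wrist",(284.7,15),.016,p),"pad near edge",plane("wrist",(251,44.5),.016,p))
print([plane("wrist",(u,3),.038,p)[0].round(4) for u in (239,270.5)])
plan([(.511,-.1056,.1417,89.5),(.511,-.1056,.112,89.5)])
```

```text
[[0.5111, -0.0382, 0.018], [0.5111, -0.0395, 0.022]]
pad x [ 0.47351034 -0.03059746  0.016     ] [ 0.54065508 -0.03130138  0.016     ] pad near edge [ 0.50747309 -0.06315251  0.016     ]
[np.float64(0.4969), np.float64(0.5257)]
[0.401, -0.003, 0.001, -0.0, -0.0, 0.003]
[0.0, -0.0, 0.119, 0.0, 0.0, 0.0]
```

>>> apply_moves:
  rows:
    - [0.08,0,0,0,0,0]
    - [0.18,0,0,0,0,0]
    - [0.28,0,0,0,0,0]
    - [0.36,-0.002,0,0,0,0]
    - [0.403,-0.002,0,0,0,0.002]
    - [0.403,-0.002,0.04,0,0,0.002]
    - [0.403,-0.002,0.08,0,0,0.002]
    - [0.403,-0.002,0.119,0,0,0.002]
    - [0.403,-0.002,0.119,0,0,0.002]
    - [0.403,-0.002,0.119,0,0,0.002]
    - [0.403,-0.002,0.119,0,0,0.002]

```text
time: 16.12
tcp_pos: [0.5113, -0.1051, 0.1126]
tool_rot: [180.0, 0.0, 89.7]
wrist_force: [0.1, -0.8, -1.9]
width: 0.167
finger_force: 30.0
```

Run:
```python
from h import *
s=env.get_state(); print(s["time"],s["tcp_pos"],s["tool_rot"],s["wrist_force"],s["width"],s["joint_positions"].round(1))
p=env.camera_params("wrist"); im=env.snapshot("wrist")[:,:,::-1].copy(); cv2.imwrite("pics/w7.png",im)
sd=env.snapshot("side")[:,:,::-1].copy(); cv2.imwrite("pics/s7.png",sd)
tp=env.snapshot("top")[:,:,::-1].copy(); cv2.imwrite("pics/t7.png",tp)
cv2.imwrite("pics/v7.png",np.vstack([np.hstack([cv2.resize(im[0:192,128:384],(400,300)),cv2.resize(sd[155:245,200:320],(400,300),interpolation=2)]),np.hstack([cv2.resize(tp[170:245,210:310],(400,300),interpolation=2),np.zeros((300,400,3),np.uint8)])]))
e=lens(im,(185,40,325,170)); print(e, plane("wrist",e[0],s["tcp_pos"][2]+.0053,p))
```

```text
16.125 [ 0.51134484 -0.10510944  0.11255009] [1.79969722e+02 2.34395182e-03 8.97248701e+01] [ 0.05041297 -0.78967349 -1.89696906] 0.16666995955126623 [ 19.5  18.6 -17.6 116.3   7.7  46.1  -2.9]
((255.36045837402344, 105.42422485351562), (107.78363800048828, 109.20115661621094), 84.59549713134766) [ 0.51165641 -0.02668773  0.11785009]
```

View pics/v7.png

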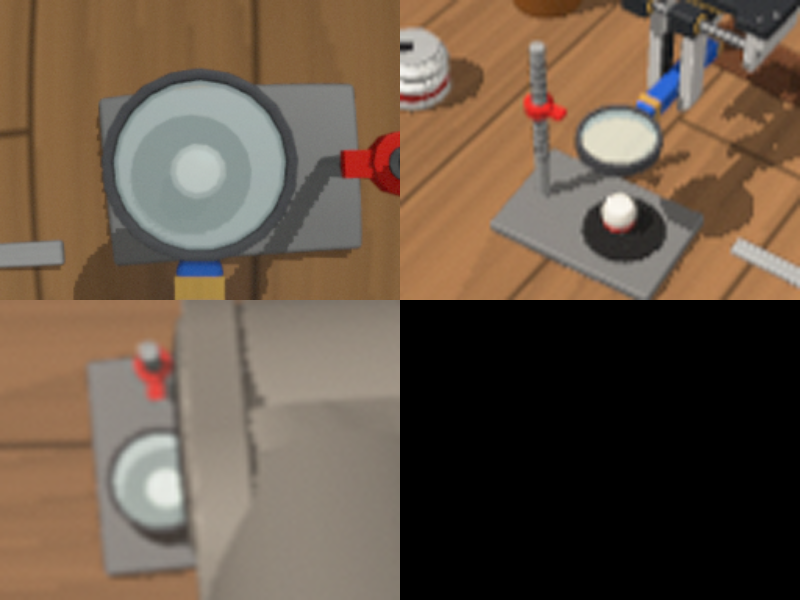

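The wrist crop shows the stopper through the lens at (198,170), with the lens centre at (200,160). The red pointer's finger tip is at (342,163), clear of the frame. The side crop shows the loupe level beside the pointer. Next I check centring and relative height.

Run:
```python
from h import *
p=env.camera_params("wrist"); im=cv2.imread("pics/w7.png"); sd=cv2.imread("pics/s7.png")
b=blobs(im,(0,0,185),(180,60,255),(235,90,275,130),30); u=cv2.minEnclosingCircle(b[0]); print("stopper",u,[plane("wrist",u[0],z,p).round(4).tolist() for z in (.036,.045)])
es=cv2.fitEllipse(cv2.convexHull(blobs(sd,(20,0,110),(110,75,255),(250,183,282,210),100)[0])); e=lens(im,(185,40,325,170))
print("lens",es,tri("wrist",e[0],"side",es[0],p))
m=cv2.inRange(cv2.cvtColor(im,cv2.COLOR_BGR2HSV),np.array((0,150,60)),np.array((5,255,255))); m[:, :330]=0; m[140:]=0; m[:60]=0
ys,xs=np.nonzero(m); print("red wrist",xs.min(),xs.max(),ys.min(),ys.max(),"tip rows",ys[xs<=xs.min()+4].min(),ys[xs<=xs.min()+4].max())
ms=cv2.inRange(cv2.cvtColor(sd,cv2.COLOR_BGR2HSV),np.array((0,150,80)),np.array((5,255,255))); k=np.zeros_like(ms);k[180:195,232:254]=1; ms*=k
y2,x2=np.nonzero(ms); print("red side",x2.min(),x2.max(),y2.min(),y2.max())
for r in range(180,195): print(r,np.nonzero(ms[r])[0].tolist())
cw=((xs.min()+xs.max())/2,(ys.min()+ys.max())/2); cs=((x2.min()+x2.max())/2,(y2.min()+y2.max())/2)
print(cw,cs,tri("wrist",cw,"side",cs,p))
# side-only, xy of pointer blob between post axis +12 and -22 -> x about .579
for n,q in (("collar",cs),("lens",es[0])):
    o,d=ray("side",q); print(n,[(z,(o+d*(z-o[2])/d[2])[:2].round(4).tolist()) for z in (.112,.116,.12,.124)])
```

```text
stopper ((254.32432556152344, 107.56756591796875), 15.299639701843262) [[0.5107, -0.0265, 0.036], [0.5107, -0.0266, 0.045]]
lens ((265.330810546875, 195.77700805664062), (16.551034927368164, 23.201824188232422), 91.12761688232422) (array([ 0.51183192, -0.02650687,  0.12012087]), np.float64(0.0006147063336351213))
red wrist 346 484 84 139 tip rows 96 113
red side 237 249 183 190
180 []
181 []
182 []
183 [244]
184 [238, 244, 245]
185 [237, 238, 244, 245]
186 [237, 238, 239, 243, 244, 245, 246]
187 [237, 238, 239, 240, 241, 242, 243, 244, 245, 246, 247, 248]
188 [238, 239, 240, 241, 242, 243, 244, 245, 246, 247, 248, 249]
189 [238, 239, 240, 241, 242, 243, 244, 245, 246, 247, 248, 249]
190 [239, 240, 241, 242, 243, 246, 247, 248]
191 []
192 []
193 []
194 []
(np.float64(415.0), np.float64(111.5)) (np.float64(243.0), np.float64(186.5)) (array([ 0.59309399, -0.0265896 ,  0.11743489]), np.float64(0.022800534292559523))
collar [(0.112, [0.5831, -0.0269]), (0.116, [0.5805, -0.0237]), (0.12, [0.578, -0.0205]), (0.124, [0.5754, -0.0174])]
lens [(0.112, [0.5164, -0.0329]), (0.116, [0.5143, -0.0297]), (0.12, [0.5122, -0.0264]), (0.124, [0.51, -0.0232])]
```

Run:
```python
from h import *
p=env.camera_params("wrist"); im=cv2.imread("pics/w7.png"); sd=cv2.imread("pics/s7.png")
m=cv2.inRange(cv2.cvtColor(im,cv2.COLOR_BGR2HSV),np.array((0,150,60)),np.array((6,255,255)))[60:150,330:420]
for x in range(10,70,4): 
    r=np.nonzero(m[:,x])[0]; print(x+330,(r.min()+60,r.max()+60) if len(r) else None,end=" ")
print()
for tip in ((346.5,104.5),(348.5,104.5)):
  for sp in ((248.5,188.5),(249.5,188.5),(249.5,189)): print(tip,sp,[np.round(q,4) for q in tri("wrist",tip,"side",sp,p)])
# lens frame rim extremes in wrist: dark rim left/right at its row
g=cv2.cvtColor(im,cv2.COLOR_BGR2GRAY); print(g[105,185:205].tolist(), g[105,305:330].tolist())
cv2.imwrite("pics/c8.png",np.hstack([cv2.resize(im[70:140,310:400],(450,350),interpolation=2),cv2.resize(sd[170:220,230:280],(350,350),interpolation=2)]))
```

```text
340 None 344 None 348 (np.int64(96), np.int64(113)) 352 (np.int64(96), np.int64(113)) 356 (np.int64(96), np.int64(113)) 360 (np.int64(96), np.int64(113)) 364 (np.int64(95), np.int64(114)) 368 (np.int64(90), np.int64(117)) 372 (np.int64(87), np.int64(121)) 376 (np.int64(86), np.int64(122)) 380 (np.int64(85), np.int64(123)) 384 (np.int64(84), np.int64(124)) 388 (np.int64(85), np.int64(124)) 392 (np.int64(86), np.int64(123)) 396 (np.int64(89), np.int64(121)) 
(346.5, 104.5) (248.5, 188.5) [array([ 0.5626, -0.0246,  0.1179]), np.float64(0.0015)]
(346.5, 104.5) (249.5, 188.5) [array([ 0.561 , -0.0251,  0.119 ]), np.float64(0.0009)]
(346.5, 104.5) (249.5, 189) [array([ 0.5614, -0.0251,  0.1172]), np.float64(0.0014)]
(348.5, 104.5) (248.5, 188.5) [array([ 0.5633, -0.0248,  0.1177]), np.float64(0.0004)]
(348.5, 104.5) (249.5, 188.5) [array([ 0.5617, -0.0252,  0.1189]), np.float64(0.002)]
(348.5, 104.5) (249.5, 189) [array([ 0.5621, -0.0252,  0.117 ]), np.float64(0.0025)]
[105, 107, 107, 106, 101, 98, 95, 73, 69, 65, 71, 72, 73, 74, 60, 68, 128, 142, 150, 167] [169, 168, 165, 147, 141, 108, 59, 57, 69, 66, 71, 73, 71, 93, 115, 118, 118, 119, 120, 119, 123, 118, 120, 120, 110]
```

View pics/c8.png

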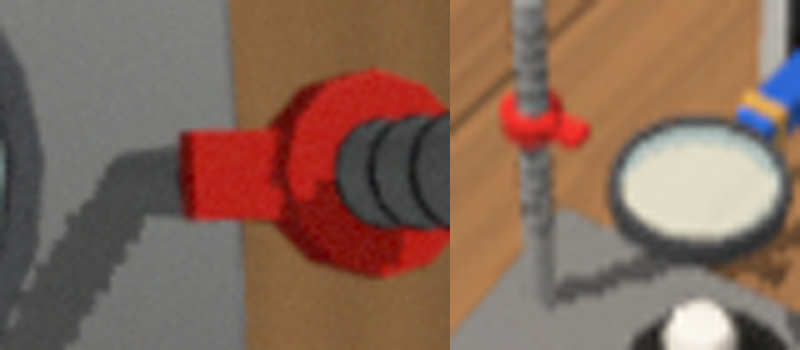

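The close crop puts the pointer at about 0.118 m and the middle of the lens frame at about 0.118 m. The lens is within about 1 mm of being centred over the stopper and nothing is touching, so I hand the job in.

Run:
```python
from rig import env
s=env.get_state(); print(s["time"],s["qd"].round(2),s["finger_force"]); print(env.job_done())
```

```text
16.275 [-0.03  0.   -0.05  0.08 -0.01 -0.1  -0.04] 29.999578893184662
the job is handed in; nothing more can be done
None
```

The job is handed in at 16.3 s of the 54 s allowed: the lamp knob is turned on, and the gripper alone holds the small loupe level, its lens within about 1 mm of centre over the stopper and at the pointer's height (both about 0.118 m); no verdict was returned.

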